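# Third click on the coil tester

## Robot

A 6-joint arm with a two-finger parallel gripper is mounted at the origin on the work surface. World frame = base frame: x ahead of the robot, y to its left, z up, the work surface at z = 0. Lengths are in m, angles in rad, forces in N, time in s.
With the tool pointing down it reaches from about 0.35 to 0.875 m from the base axis. Payload 4.2 kg.
Tool frame: the origin (TCP) lies on the mounting face of the last link; the fingertips stand 182 mm ahead of it and the grasp point (between the pads) lies 164 mm ahead of it (env.tcp_to_grasp is the distance from the TCP to the grasp point, in m); z points along the fingers, y is the line along which they close (so a half turn about z gives the same grasp; the last joint's range is limited). The gripper opens to 87 mm and grips with 3 to 60 N. Pads are 19 mm wide; open, the fingers measure 117 mm over their backs; the gripper's body (75 mm by 190 mm) begins 51 mm behind the grasp point.
Start: joints at [1.483, 0.385, 0.008, 0, -1.194, -0.259], TCP at [0.212, 0.588, 0.405] pointing down, gripper open.
Joint ranges: [-3.14, 3.14], [-1.21, 2.06], [-1.07, 1.41], [-3.16, 2.05], [-2.99, -0.16], [-3.1, 3.1]. Speed limits (rad/s): [2.79, 2.79, 3.14, 3.14, 3.14, 3.14].

## Interface

Orientations are given as a unit quaternion [x, y, z, w].
In Python, from rig import env gives the robot as it stands. The module is installed in compiled form; this text tells all that it offers.
- The arm moves only by the shell command python3 -m pendant 'ROWS' [FORCE]. ROWS is JSON, a list of rows, each a list of 5 numbers: the finger opening in cm, from 0 to 8.7, then the shift along the tool's x, y, z in cm, then the turn about the tool's z in degrees. A call has 1 to 5 rows; each row shifts and turns the commanded pose from where the row before left it, along the tool's axes as they then stand; what a row does not reach is not made up. A row lasts 1/10 s, in which the tool goes at most 50 mm and 8.59 degrees, less where a joint would pass 70% of its speed; a pose out of reach is approached as far as the arm can. A call with a gripper value outside its range is refused whole. The fingers move at their own pace and stop on an object; FORCE is the grip in N (left out, the last holds). Time passes only in rows, so rows that do not move let the fingers close. It gives the time, the measured TCP pose, the force, the opening and the grip force at its end, in the units of the state.
- env.sense(): the state, without advancing time (a new reading comes with each control period).
- env.capture(name): name is "scene" or "side" or "wrist"; returns (picture, depth): 400x640x3 uint8, red, green, blue; 400x640 float32, m along the optical axis (not along the pixel's ray), 0 where there is no reading.
- env.camera_info(name): a dict with "mtx" (3x3 intrinsics, pixels), "R" (3x3) and "t" (3): a world point X has camera coordinates R X + t; the wrist camera has in their place "hand_eye" (4x4, takes a point from camera to tool coordinates, whose origin is the TCP and whose axes are the flange's). Camera axes: x right, y down, z forward; pixel columns grow to the right and rows downward; lengths in m; the calibration is good to about 2 mm. A picture is of the moment at which its call begins: read the wrist's pose just before it. camera_info takes no time and is no camera call.
- env.job_done(): hands the job in; it is judged then, once.
Trained networks look in the newest picture that a camera, given by its name, has taken for a name from the list of things; names that differ only in an ending like _2 or _b are one class to them, and where a whole thing is asked for, a point or a joint stands for the part that bears it (a point fixed in the world has none). Each returns a list of dicts, best first, with "score" (0 to 1); they miss things now and then, are a little off and sometimes report something else, mostly with a low value. They report only what shows in the picture. A call takes as long as a camera call. They do not tell look-alikes from the thing itself.
- env.find_in(camera, target): "at" ([x, y, z] in m, in world coordinates, good to about 4 mm: the middle of the surface that is visible of it).
- env.silhouettes(camera, target): "pixels" (400x640 bool, what is visible of it).
- env.mark_of(camera, target): "at" ([x, y, z] in m, in world coordinates, good to about 4 mm: a listed point, or the origin of a listed thing).
The state is a dict: "clock": time; "joints": joint angles; "qd": joint speeds; "effort": joint torques, N m; "tcp_pos": TCP position; "orientation": TCP orientation; "contact_force": force on the tool from outside, world axes, zero at the start; "moment": the same for the moment, N m; "width": opening from 0.0 (shut) to 1.0 (fully open); "gripper_force": force on a finger pad.
Only numpy, scipy, OpenCV 4.12 (cv2) and the standard library are available. Lean on these libraries where they do the work, as an engineer would, in place of code of your own. Each camera call takes 0.05 s, during which the arm holds its last target. There are 200 camera calls.

## Task

On the blue flipper-coil tester, push the red lever with a fingertip from its off end up to the third click, one click at a time, letting it rest for about a second in each click and never running on past the third. Then press the green button all the way down and let it come back up, leaving the lever in its third click. Do not pinch the lever, and leave the flipper bats, spinner target and plunger rod where they lie.

Things in the scene. Friction and masses are not known exactly. Their poses are not given: they have to be found in the camera images.
- tester: Coil tester: blue box, flat grey top plate, fixed, 116 x 204 x 56 mm (own x, y, z); origin at the centre of its underside, z up, any yaw. The red lever slides along its own y in a black slot 124 mm long, centred at x = -22 mm. Green button at x = +34, y = -55 mm; two output posts 12 mm high and wide at x = +34, y = +30 and +60 mm.
- lever (a joint): Travel of the red lever in m along the tester's own +y, 0 at the off end (start; the slot end nearer the green button). Clicks 1 to 5 every 20 mm (third: 0.060); stops -0.003, 0.103. Resistance peaks at 5 to 8 N a quarter of the way to the next click and is gone half-way, where the lever snaps ahead by itself into that click and stays; moved under 10 mm it springs back. No marks.
- lever_head (a point): Centre of the red lever's block head, moving with it: 14 mm along the slide, 26 mm across (22 mm on the two faces to push), 28 mm high; centre 91 mm above the bench, 35 mm above the tester's plate, on a steel stem 6 x 8 mm. Axes as the tester's. Its colliders: lever_c2 rear (-y) face, lever_c3 front, lever_c4 and c5 side ribs; fingers on opposite ones at once is a pinch.
- fire_top (a point): Centre of the top of the round green spring button (26 mm across, in a black housing), on the tester's top plate; pressed straight down, travel 6 mm, about 5 N when fully down; comes up by itself.
- fire (a joint): How far the green button is pressed in m: 0 up, 0.006 fully down.
- bat_a: Loose red plastic flipper bat lying on the bench, about 85 x 22 x 22 mm with a short steel shaft stub up to 34 mm high; origin under its middle. Bystander.
- bat_b: A second loose flipper bat, the same. Bystander.
- spinner: Loose yellow spinner target standing on a steel foot, 30 x 58 mm and 47 mm high, origin at the centre of its underside. Bystander.
- plunger: Loose steel plunger rod with black rubber tip, lying, about 132 mm long and 16 mm thick, along its own x, origin under its middle. Bystander.
There are look-alikes about, which are no part of the job. Several things look just like the tester: the one meant starts farthest to the robot's left.

How it is judged:
By the outcome, as a careful person would: the job done as asked, in the order asked, and still so for the second after the job is handed in, with the robot touching nothing.
It also fails if it takes over 64 s, if anything falls off the work surface, if the arm or the gripper's body presses on something with over 40 N, if the wrist force passes 120 N, or if a joint passes its speed limit or range.

## Working session

There is one attempt and no reset: what is moved stays moved. The work goes in short steps, Python scripts to look and compute and a shell command to move; the robot and the scene stay as the last step left them, time stands still between calls to the robot, and variables do not carry over. Pictures are saved under pics/ and viewed, at most 10 in all, crops included, and the job is handed in when it is done.

```bash
mkdir -p pics
python3 - <<'E'
from rig import env
import cv2,numpy as np
s=env.sense();print({k:np.round(v,3).tolist() for k,v in s.items()})
for c in ["scene","side"]:
    p,d=env.capture(c);cv2.imwrite(f"pics/{c}0.png",p[:,:,::-1])
    for t in ["tester","lever_head","fire_top"]:
        print(c,t,[(np.round(r["at"],3).tolist(),round(r["score"],2)) for r in env.mark_of(c,t)])
E
```

```text
{'clock': 0.0, 'joints': [1.483, 0.386, 0.007, -0.0, -1.194, -0.259], 'qd': [0.0, 0.0, 0.001, -0.001, 0.002, 0.001], 'effort': [-0.001, -39.066, 18.741, 4.22, 0.011, -0.0], 'tcp_pos': [0.212, 0.588, 0.404], 'orientation': [0.985, -0.173, -0.0, 0.001], 'contact_force': [0.227, 0.152, 0.941], 'moment': [-0.043, 0.009, 0.004], 'gripper_force': 0.0, 'width': 0.999}
scene tester [([0.546, -0.007, 0.003], 0.84), ([0.251, -0.25, -0.001], 0.76)]
scene lever_head [([0.572, -0.054, 0.091], 0.6), ([0.283, -0.293, 0.089], 0.51), ([0.531, -0.556, 0.09], 0.46)]
scene fire_top [([0.613, -0.014, 0.088], 0.61), ([0.311, -0.247, 0.09], 0.59), ([0.564, -0.513, 0.092], 0.38)]
side tester [([0.547, -0.007, -0.0], 0.77), ([0.499, -0.515, -0.002], 0.72), ([0.248, -0.248, -0.003], 0.57)]
side lever_head [([0.53, -0.559, 0.092], 0.67)]
side fire_top [([0.61, -0.015, 0.087], 0.62), ([0.561, -0.51, 0.09], 0.48), ([0.311, -0.241, 0.087], 0.47)]
```

View pics/scene0.png

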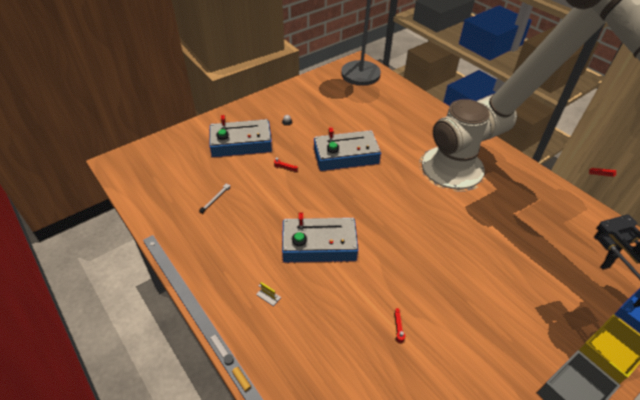

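View pics/side0.png

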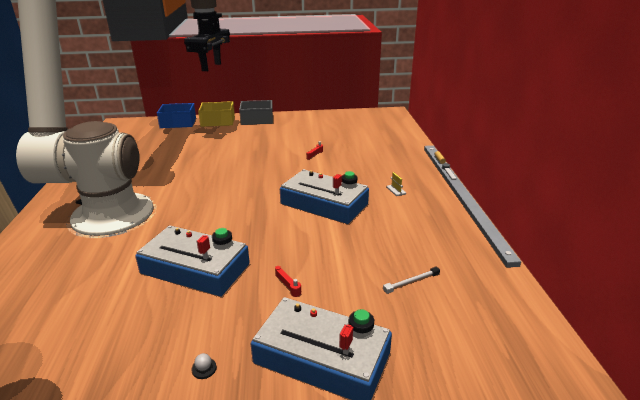

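The tester meant is the nearest one in the scene view, at about (320,240); the two others lie farther right. It is at about (0.546, -0.007) with yaw about 52°. The red lever stands at its off end at (301,220) with the green button at (300,238). I'll shut the fingers, turn the tool's y to the slide direction, and travel high.

```bash
python3 -m pendant '[[0,0,0,0,8.5],[0,0,0,0,8.5],[0,0,0,0,8.5],[0,0,0,0,8.5],[0,0,0,0,8.5]]' 20
python3 -m pendant '[[0,0,0,0,8.5],[0,0,0,0,8.5],[0,0,0,0,8.5],[0,0,0,0,8.5],[0,0,0,0,8.5]]' >/dev/null
python3 -m pendant '[[0,0,0,0,8.5],[0,0,0,0,8.5],[0,0,0,0,5.7]]'
python3 -m pendant '[[0,1.8,-4.4,0,0],[0,1.8,-4.4,0,0],[0,1.8,-4.4,0,0],[0,1.8,-4.4,0,0],[0,1.8,-4.4,0,0]]'
python3 -m pendant '[[0,1.8,-4.4,0,0],[0,1.8,-4.4,0,0],[0,1.8,-4.4,0,0],[0,1.8,-4.4,0,0],[0,1.8,-4.4,0,0]]'
python3 -m pendant '[[0,1.8,-4.4,0,0],[0,1.8,-4.4,0,0],[0,1.8,-4.4,0,0],[0,1.8,-4.4,0,0],[0,1.8,-4.4,0,0]]'
python3 -m pendant '[[0,0,0,0,0],[0,0,0,0,0]]'
cat > h.py <<'E'
from rig import env
import cv2,numpy as np
from scipy.spatial.transform import Rotation as Ro
def look(name=None,targets=("tester","lever_head","fire_top"),cams=("wrist","scene","side")):
    s=env.sense();R=Ro.from_quat(s["orientation"]).as_matrix();p=np.array(s["tcp_pos"])
    print("t",round(s["clock"],2),"tcp",p.round(4),"xang",np.degrees(np.arctan2(R[1,0],R[0,0])).round(2),"F",np.round(s["contact_force"],1))
    for c in cams:
        im,d=env.capture(c)
        if name and c==cams[0]: cv2.imwrite(f"pics/{name}.png",im[:,:,::-1])
        for t in targets:
            for r in env.mark_of(c,t):
                a=np.array(r["at"])
                if np.linalg.norm(a[:2]-[.546,-.007])<.15: print(c,t,a.round(4),"tool",((a-p)@R*100).round(2),round(r["score"],2))
E
python3 -c "
from h import *
look('w1')"
```

```text
clock: 0.9
tcp_pos: [0.2124, 0.5878, 0.4047]
orientation: [0.854, -0.52, -0.0, 0.0]
contact_force: [0.3, -0.4, -0.6]
width: 0.634
gripper_force: 0.0
clock: 1.7
tcp_pos: [0.2124, 0.5878, 0.4048]
orientation: [-0.44, 0.898, 0.0, -0.0]
contact_force: [-1.3, 0.4, 0.1]
width: 0.011
gripper_force: 0.0
clock: 2.2
tcp_pos: [0.3324, 0.3805, 0.405]
orientation: [-0.442, 0.897, 0.0, 0.0]
contact_force: [1.2, -0.7, 0.6]
width: 0.008
gripper_force: 0.0
clock: 2.7
tcp_pos: [0.4519, 0.175, 0.4052]
orientation: [-0.442, 0.897, 0.0, 0.001]
contact_force: [1.5, 0.8, 0.4]
width: 0.007
gripper_force: 0.0
clock: 3.2
tcp_pos: [0.5715, -0.0306, 0.405]
orientation: [-0.442, 0.897, -0.0, 0.0]
contact_force: [2.4, 0.9, 0.0]
width: 0.006
gripper_force: 0.0
clock: 3.4
tcp_pos: [0.5711, -0.0298, 0.4042]
orientation: [-0.441, 0.898, 0.0, -0.0]
contact_force: [-0.5, 0.1, -0.0]
width: 0.004
gripper_force: 0.0
t 3.4 tcp [ 0.5711 -0.0298  0.4042] xang -127.72 F [-0.5  0.1 -0. ]
wrist tester [ 5.46e-01 -4.50e-03 -5.00e-04] tool [-0.49  3.5  40.47] 0.75
wrist lever_head [ 0.5726 -0.0542  0.0929] tool [ 1.82 -1.64 31.13] 0.91
wrist fire_top [ 0.6128 -0.0103  0.0921] tool [-4.11 -2.13 31.21] 0.59
scene tester [ 0.5456 -0.0055  0.0036] tool [-0.38  3.47 40.06] 0.85
scene lever_head [ 0.5727 -0.0558  0.0936] tool [ 1.94 -1.75 31.06] 0.62
scene fire_top [ 0.6134 -0.0122  0.09  ] tool [-4.   -2.3  31.42] 0.51
side tester [ 0.5453 -0.0095  0.0008] tool [-0.05  3.25 40.34] 0.62
side lever_head [ 0.5712 -0.0538  0.0856] tool [ 1.87 -1.51 31.86] 0.42
side lever_head [ 5.484e-01 -7.700e-03 -2.000e-04] tool [-0.38  3.11 40.44] 0.23
side fire_top [ 0.6101 -0.015   0.0891] tool [-3.57 -2.21 31.51] 0.55
```

View pics/w1.png

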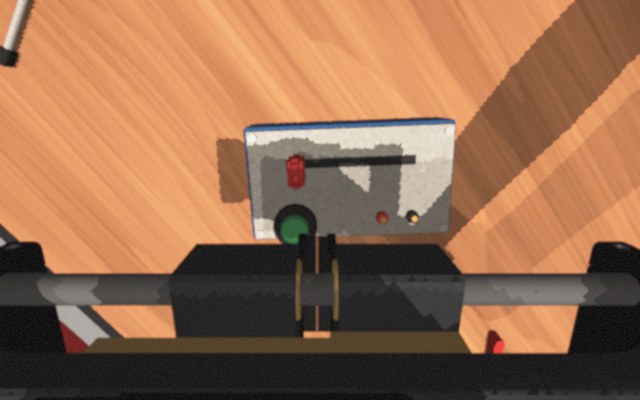

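The wrist view shows the lever head at (296,172), the slot running right to (415,160), and the button at (296,225). The tool is aligned with the slide to within about 1°. Next I go behind the lever, down in steps.

```bash
python3 -m pendant '[[0,1.0,-2.4,0,0],[0,0.9,-2.3,0,0],[0,0,0,4,0],[0,0,0,4,0],[0,0,0,3,0]]' 
python3 -m pendant '[[0,0,0,1.5,0],[0,0,0,1.4,0],[0,0,0,0,0],[0,0,0,0,0]]'
python3 -c "
from h import *
look('w2',('lever_head',))
im,d=env.capture('side');cv2.imwrite('pics/s2.png',cv2.resize(im[120:260,230:430,::-1],(800,560)))"
```

```text
clock: 4.5
tcp_pos: [0.5959, -0.0727, 0.2924]
orientation: [-0.441, 0.897, 0.001, -0.001]
contact_force: [0.2, 0.1, -0.4]
width: 0.005
gripper_force: 0.0
clock: 4.9
tcp_pos: [0.5968, -0.0723, 0.266]
orientation: [-0.442, 0.897, -0.0, -0.0]
contact_force: [0.6, 0.1, 0.1]
width: 0.006
gripper_force: 0.0
t 4.9 tcp [ 0.5968 -0.0723  0.266 ] xang -127.55 F [0.6 0.1 0.1]
scene lever_head [ 0.5735 -0.0544  0.0925] tool [-0.    2.95 17.35] 0.52
side lever_head [ 0.574  -0.0528  0.0856] tool [-0.16  3.01 18.04] 0.69
```

View pics/s2.png

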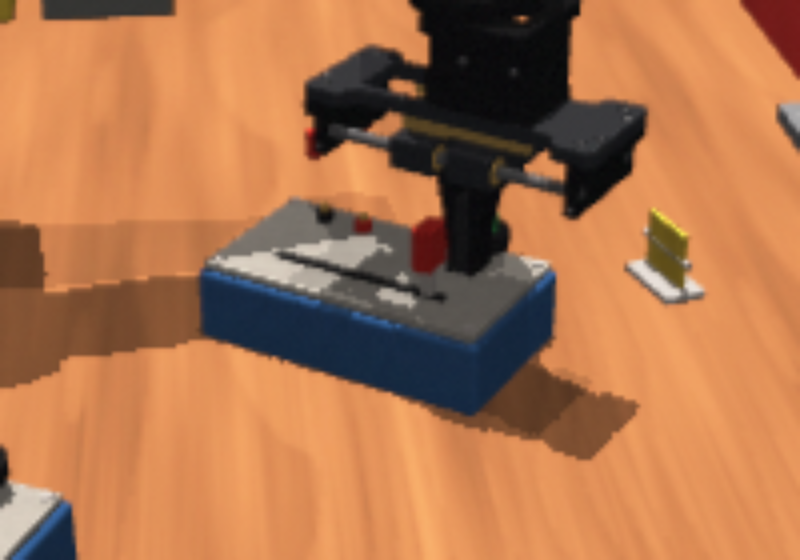

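View pics/w2.png

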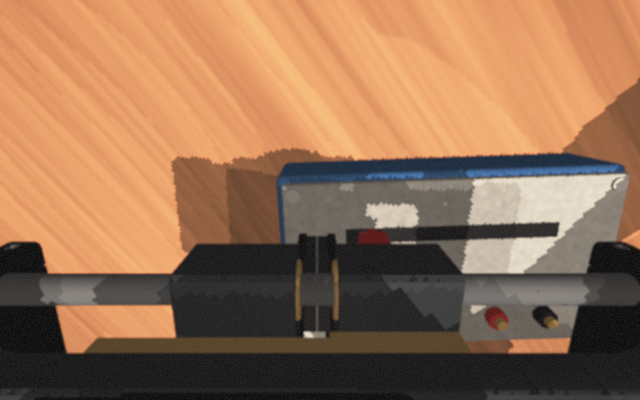

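The side view (crop) shows the shut fingers just behind the red head, near (470,240) against (428,245), with the tip low on the head. The wrist view shows the slot running nearly parallel to tool y. I creep to contact.

```bash
f(){ grep -E "tcp_pos|contact|clock"|tr '\n' ' ';echo; }
python3 -m pendant '[[0,0,0.2,0,0],[0,0,0.2,0,0]]' |f
python3 -m pendant '[[0,0,0.1,0,0],[0,0,0,0,0]]'|f
python3 -m pendant '[[0,0,0.1,0,0],[0,0,0,0,0]]'|f
python3 -m pendant '[[0,0,0.1,0,0],[0,0,0,0,0]]'|f
python3 -m pendant '[[0,0,0.1,0,0],[0,0,0,0,0]]'|f
python3 -m pendant '[[0,0,0.1,0,0],[0,0,0,0,0]]'|f
python3 -m pendant '[[0,0,0.1,0,0],[0,0,0,0,0]]'|f
```

```text
clock: 5.45 tcp_pos: [0.5932, -0.0699, 0.2659] contact_force: [-0.2, -0.4, 0.5] 
clock: 5.65 tcp_pos: [0.5924, -0.0692, 0.2658] contact_force: [-0.3, -0.4, -0.4] 
clock: 5.85 tcp_pos: [0.5917, -0.0687, 0.2657] contact_force: [0.0, -0.3, -0.3] 
clock: 6.05 tcp_pos: [0.5909, -0.0681, 0.2657] contact_force: [0.3, -0.1, 0.6] 
clock: 6.25 tcp_pos: [0.5901, -0.0674, 0.2658] contact_force: [0.2, 1.3, -0.0] 
clock: 6.45 tcp_pos: [0.5893, -0.0668, 0.2657] contact_force: [0.8, 0.5, -1.0] 
clock: 6.65 tcp_pos: [0.5885, -0.0662, 0.2658] contact_force: [0.1, -0.7, -0.2]
```

```bash
f(){ grep -E "tcp_pos|contact|clock"|tr '\n' ' ';echo; }
python3 -m pendant '[[0,0,0.1,0,0],[0,0,0,0,0]]'|f
python3 -m pendant '[[0,0,0.1,0,0],[0,0,0,0,0]]'|f
python3 -m pendant '[[0,0,0.1,0,0],[0,0,0,0,0]]'|f
python3 -m pendant '[[0,0,0.1,0,0],[0,0,0,0,0]]'|f
python3 -m pendant '[[0,0,0.1,0,0],[0,0,0,0,0]]'|f
python3 -m pendant '[[0,0,0.1,0,0],[0,0,0,0,0]]'|f
```

```text
clock: 6.85 tcp_pos: [0.5877, -0.0656, 0.2658] contact_force: [-0.1, -0.2, 0.3] 
clock: 7.05 tcp_pos: [0.587, -0.065, 0.2658] contact_force: [0.0, -0.2, 0.7] 
clock: 7.25 tcp_pos: [0.5864, -0.0645, 0.2658] contact_force: [0.8, -1.2, -0.9] 
clock: 7.45 tcp_pos: [0.5857, -0.0639, 0.2659] contact_force: [1.8, -3.6, -1.1] 
clock: 7.65 tcp_pos: [0.5849, -0.0634, 0.2658] contact_force: [3.5, -3.5, -1.7] 
clock: 7.85 tcp_pos: [0.5842, -0.0629, 0.2659] contact_force: [2.6, -3.5, -1.7]
```

```bash
f(){ grep -E "tcp_pos|contact|clock"|tr '\n' ' ';echo; }
python3 -m pendant '[[0,0,0.2,0,0]]'|f
python3 -m pendant '[[0,0,0.2,0,0]]'|f
python3 -m pendant '[[0,0,0.2,0,0]]'|f
python3 -m pendant '[[0,0,0.2,0,0],[0,0,0.2,0,0]]'|f
python3 -m pendant '[[0,0,0,0,0],[0,0,0,0,0],[0,0,0,0,0]]'|f
python3 -c "
from h import *
look(None,('lever_head',))"
```

```text
clock: 7.95 tcp_pos: [0.5829, -0.0619, 0.2659] contact_force: [4.1, -7.4, -2.9] 
clock: 8.05 tcp_pos: [0.5812, -0.0607, 0.2659] contact_force: [4.0, -4.9, -2.2] 
clock: 8.15 tcp_pos: [0.5793, -0.0593, 0.2658] contact_force: [0.6, -2.4, -0.0] 
clock: 8.35 tcp_pos: [0.5753, -0.0561, 0.2655] contact_force: [-0.3, 0.2, 1.4] 
clock: 8.65 tcp_pos: [0.5759, -0.0564, 0.2658] contact_force: [0.0, 0.4, 0.8] 
t 8.65 tcp [ 0.5759 -0.0564  0.2658] xang -127.56 F [0.  0.4 0.8]
scene lever_head [ 0.5576 -0.0412  0.0939] tool [-0.09  2.37 17.19] 0.46
side lever_head [ 0.5558 -0.0411  0.0887] tool [ 0.02  2.52 17.71] 0.44
```

Click 1 is reached: the head moved about 21 mm, and no force is left on the finger. I let it rest, then push the next click.

```bash
f(){ grep -E "tcp_pos|contact|clock"|tr '\n' ' ';echo; }
python3 -m pendant '[[0,0,0,0,0],[0,0,0,0,0],[0,0,0,0,0],[0,0,0,0,0],[0,0,0,0,0]]'|f
python3 -m pendant '[[0,0,0,0,0],[0,0,0,0,0],[0,0,0.2,0,0],[0,0,0.2,0,0],[0,0,0.2,0,0]]'|f
python3 -m pendant '[[0,0,0.2,0,0],[0,0,0.2,0,0]]'|f
python3 -m pendant '[[0,0,0.2,0,0],[0,0,0.2,0,0]]'|f
python3 -m pendant '[[0,0,0.2,0,0],[0,0,0.2,0,0],[0,0,0.2,0,0]]'|f
python3 -m pendant '[[0,0,0,0,0],[0,0,0,0,0],[0,0,0,0,0]]'|f
python3 -c "
from h import *
look(None,('lever_head',))"
```

```text
clock: 9.45 tcp_pos: [0.576, -0.0565, 0.2658] contact_force: [-0.1, -0.1, 0.5] 
clock: 9.95 tcp_pos: [0.571, -0.0527, 0.2657] contact_force: [0.1, -0.8, 0.4] 
clock: 10.15 tcp_pos: [0.5684, -0.0507, 0.2659] contact_force: [3.1, -5.6, -2.1] 
clock: 10.35 tcp_pos: [0.5655, -0.0486, 0.266] contact_force: [3.9, -5.6, -2.3] 
clock: 10.65 tcp_pos: [0.5597, -0.0441, 0.2656] contact_force: [0.2, -0.7, -0.3] 
clock: 10.95 tcp_pos: [0.5601, -0.0442, 0.2658] contact_force: [0.6, -0.2, -0.4] 
t 10.95 tcp [ 0.5601 -0.0442  0.2658] xang -127.56 F [ 0.6 -0.2 -0.4]
scene lever_head [ 0.5366 -0.0308  0.0909] tool [ 0.37  2.68 17.49] 0.53
side lever_head [ 0.5405 -0.0309  0.087 ] tool [ 0.14  2.36 17.88] 0.67
```

Click 2 is reached (about 21 mm further). I repeat the same push.

```bash
f(){ grep -E "tcp_pos|contact|clock"|tr '\n' ' ';echo; }
python3 -m pendant '[[0,0,0,0,0],[0,0,0,0,0],[0,0,0,0,0],[0,0,0,0,0],[0,0,0,0,0]]'|f
python3 -m pendant '[[0,0,0,0,0],[0,0,0,0,0],[0,0,0.2,0,0],[0,0,0.2,0,0],[0,0,0.2,0,0]]'|f
python3 -m pendant '[[0,0,0.2,0,0],[0,0,0.2,0,0]]'|f
python3 -m pendant '[[0,0,0.2,0,0],[0,0,0.2,0,0]]'|f
python3 -m pendant '[[0,0,0.2,0,0],[0,0,0.2,0,0],[0,0,0.15,0,0]]'|f
python3 -m pendant '[[0,0,0,0,0],[0,0,0,0,0],[0,0,0,0,0]]'|f
python3 -c "
from h import *
look(None,('lever_head','fire_top'))"
```

```text
clock: 11.75 tcp_pos: [0.5601, -0.0443, 0.2657] contact_force: [0.1, 0.6, 0.0] 
clock: 12.25 tcp_pos: [0.5551, -0.0405, 0.2657] contact_force: [0.4, -0.2, -0.0] 
clock: 12.45 tcp_pos: [0.5525, -0.0385, 0.2659] contact_force: [3.2, -5.8, -2.1] 
clock: 12.65 tcp_pos: [0.5496, -0.0364, 0.2659] contact_force: [3.7, -5.9, -2.5] 
clock: 12.95 tcp_pos: [0.5442, -0.0322, 0.2657] contact_force: [0.9, 0.4, 0.0] 
clock: 13.25 tcp_pos: [0.5446, -0.0323, 0.2658] contact_force: [0.5, 0.4, 0.8] 
t 13.25 tcp [ 0.5446 -0.0323  0.2658] xang -127.56 F [0.5 0.4 0.8]
scene lever_head [ 0.5214 -0.0165  0.0917] tool [ 0.17  2.8  17.41] 0.62
side lever_head [ 0.5231 -0.0191  0.0894] tool [ 0.27  2.51 17.64] 0.53
side fire_top [ 0.6093 -0.0146  0.0873] tool [-5.34 -4.05 17.85] 0.5
```

Click 3 is reached. I let it rest, back off, rise, and go over the button.

```bash
f(){ grep -E "tcp_pos|contact|clock"|tr '\n' ' ';echo; }
python3 -m pendant '[[0,0,0,0,0],[0,0,0,0,0],[0,0,0,0,0],[0,0,0,0,0],[0,0,0,0,0]]'|f
python3 -m pendant '[[0,0,0,0,0],[0,0,-0.5,0,0],[0,0,-0.5,0,0],[0,0,0,-2.5,0],[0,0,0,-2.5,0]]'|f
python3 -m pendant '[[0,-2.8,-1.6,0,0],[0,-2.8,-1.6,0,0],[0,0,0,2,0],[0,0,0,1,0],[0,0,0,0,0]]'|f
python3 -c "
from h import *
look(None,('lever_head','fire_top'))
im,d=env.capture('side');cv2.imwrite('pics/s3.png',cv2.resize(im[120:260,230:430,::-1],(800,560)))"
```

```text
clock: 14.2 tcp_pos: [0.5447, -0.0324, 0.2658] contact_force: [0.1, 0.8, -0.4] 
clock: 14.7 tcp_pos: [0.5529, -0.0389, 0.3156] contact_force: [0.7, 0.3, -1.0] 
clock: 15.2 tcp_pos: [0.6113, -0.0141, 0.2835] contact_force: [-0.8, 0.6, 0.8] 
t 15.2 tcp [ 0.6113 -0.0141  0.2835] xang -127.61 F [-0.8  0.6  0.8]
scene lever_head [ 0.5213 -0.0185  0.0955] tool [ 5.77  6.79 18.84] 0.4
scene fire_top [ 0.614  -0.0116  0.0891] tool [-0.43 -0.13 19.44] 0.45
side lever_head [ 0.5267 -0.0178  0.0891] tool [ 5.39  6.41 19.48] 0.59
side fire_top [ 0.6125 -0.0122  0.0898] tool [-0.29 -0.05 19.37] 0.53
side fire_top [ 0.5457 -0.0098 -0.0011] tool [ 3.56  5.36 28.49] 0.44
```

View pics/s3.png

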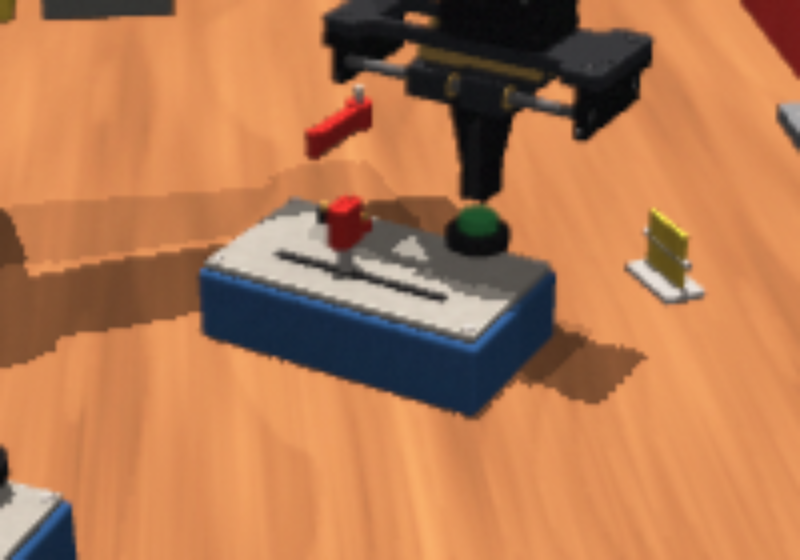

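The side crop shows the lever well along the slot at (345,225), and the fingers just above the green button at (478,215). I creep down.

```bash
f(){ grep -E "tcp_pos|contact|clock"|tr '\n' ' ';echo; }
python3 -m pendant '[[0,-0.1,0,0.5,0],[0,0,0,0.4,0],[0,0,0,0,0]]'|f
python3 -m pendant '[[0,0,0,0.2,0],[0,0,0,0,0]]'|f
python3 -m pendant '[[0,0,0,0.2,0],[0,0,0,0,0]]'|f
python3 -m pendant '[[0,0,0,0.2,0],[0,0,0,0,0]]'|f
python3 -m pendant '[[0,0,0,0.2,0],[0,0,0,0,0]]'|f
```

```text
clock: 16.0 tcp_pos: [0.6124, -0.0129, 0.2757] contact_force: [-0.1, 0.1, -0.4] 
clock: 16.2 tcp_pos: [0.6126, -0.0128, 0.2744] contact_force: [-0.1, 0.2, -0.1] 
clock: 16.4 tcp_pos: [0.6128, -0.0128, 0.2728] contact_force: [0.3, 0.2, 0.6] 
clock: 16.6 tcp_pos: [0.6128, -0.0128, 0.271] contact_force: [-0.7, 0.2, 2.5] 
clock: 16.8 tcp_pos: [0.6128, -0.0128, 0.269] contact_force: [-1.3, 1.1, 2.9]
```

```bash
f(){ grep -E "tcp_pos|contact|clock"|tr '\n' ' ';echo; }
python3 -m pendant '[[0,0,0,0.2,0],[0,0,0,0,0]]'|f
python3 -m pendant '[[0,0,0,0.1,0],[0,0,0,0,0]]'|f
python3 -m pendant '[[0,0,0,0.1,0],[0,0,0,0,0]]'|f
python3 -m pendant '[[0,0,0,0.1,0],[0,0,0,0,0]]'|f
```

```text
clock: 17.0 tcp_pos: [0.6128, -0.0129, 0.267] contact_force: [-0.9, 0.0, 4.1] 
clock: 17.2 tcp_pos: [0.6128, -0.0128, 0.2666] contact_force: [-1.9, -0.3, 6.8] 
clock: 17.4 tcp_pos: [0.6128, -0.0128, 0.2666] contact_force: [-3.5, -0.3, 11.4] 
clock: 17.6 tcp_pos: [0.6128, -0.0128, 0.2665] contact_force: [-4.3, 1.8, 15.0]
```

There is a hard stop after about 6 mm, so the button is fully down. I release, rise and move clear.

```bash
f(){ grep -E "tcp_pos|contact|clock"|tr '\n' ' ';echo; }
python3 -m pendant '[[0,0,0,0,0],[0,0,0,0,0],[0,0,0,-0.5,0],[0,0,0,-1,0],[0,0,0,-3,0]]'|f
python3 -m pendant '[[0,0,0,-4,0],[0,0,0,-4,0],[0,-3,-3,0,0],[0,0,0,0,0],[0,0,0,0,0]]'|f
python3 -c "
from h import *
look(None,('lever_head','fire_top'))
im,d=env.capture('side');cv2.imwrite('pics/s4.png',cv2.resize(im[120:260,230:430,::-1],(800,560)))"
```

```text
clock: 18.1 tcp_pos: [0.6115, -0.013, 0.3056] contact_force: [-0.3, 0.2, 0.5] 
clock: 18.6 tcp_pos: [0.6549, -0.0073, 0.3871] contact_force: [0.8, -0.0, -0.6] 
t 18.6 tcp [ 0.6549 -0.0073  0.3871] xang -127.6 F [ 0.8 -0.  -0.6]
wrist lever_head [ 0.5229 -0.019   0.0924] tool [ 8.93  9.66 29.51] 0.61
wrist fire_top [ 0.6111 -0.0092  0.0916] tool [ 2.77  3.27 29.56] 0.64
scene lever_head [ 0.5215 -0.0176  0.0917] tool [ 8.9   9.86 29.58] 0.5
side lever_head [ 0.5262 -0.0207  0.088 ] tool [ 8.86  9.3  29.95] 0.53
side fire_top [ 0.6113 -0.0109  0.0877] tool [ 2.89  3.15 29.95] 0.51
```

View pics/s4.png

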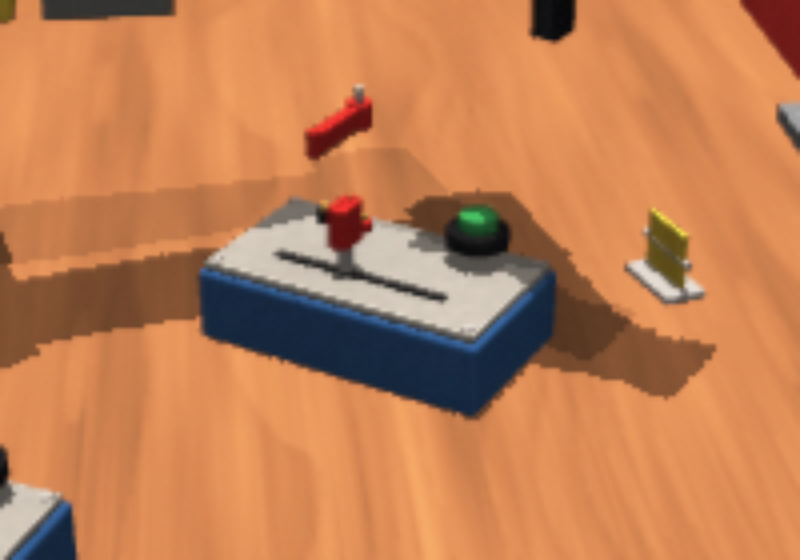

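The lever is still in its third click at (345,225): own y is about +10 mm, so travel is about 60 mm. The button is up at (478,218) and the arm is clear.

```bash
python3 -c "
from rig import env
print(env.job_done())"
```

```text
the job is handed in; nothing more can be done
None
```

The lever went up one click at a time to the third, resting about a second in each click; the green button was pressed fully down and came back up, and the job was handed in at about 19 s with the lever still in its third click and the arm clear.

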